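# Lock the latch plate on the airlock's T-stud

## Robot

A 6-joint arm with a two-finger parallel gripper is mounted at the origin on the work surface. World frame = base frame: x ahead of the robot, y to its left, z up, the work surface at z = 0. Lengths are in m, angles in rad, forces in N, time in s.
With the tool pointing down it reaches from about 0.4 to 0.825 m from the base axis. Payload 7 kg.
Tool frame: the origin (TCP) lies at the centre of the arm's flange, where the gripper is bolted on; the fingertips stand 178 mm ahead of it and the grasp point (between the pads) lies 159 mm ahead of it; z points along the fingers, y is the direction in which the jaws open and shut (so a half turn about z gives the same grasp; the last joint's range is limited). The gripper opens to 88 mm and grips with 3 to 60 N. Pads are 19 mm wide; open, the fingers measure 130 mm over their backs; the gripper's body (78 mm by 193 mm) begins 47 mm behind the grasp point.
Start: joints at [-0.9, 0.359, 0.012, 0, -1.224, -0.288], TCP at [0.252, -0.626, 0.405] pointing down, gripper open.
Joint ranges: [-3.07, 3.07], [-1.43, 2.12], [-1.02, 1.25], [-3.03, 1.67], [-3.05, -0], [-3.03, 3.03]. Speed limits (rad/s): [2.39, 2.39, 3.01, 3.14, 3.14, 3.14].

## Interface

Orientations are given as [roll, pitch, yaw] about the fixed x, y, z axes, in that order (R = Rz(yaw) Ry(pitch) Rx(roll)).
In Python, from station import arm gives the robot as it stands.
- The arm moves only by the shell command python3 -m handwheel 'ROWS' [OPENING] [FORCE]. ROWS is JSON, a list of rows, each a list of 4 numbers: the shift along the world's x, y, z in cm, then the turn about the world's z in rad. In form: [[dx, dy, dz, yaw], ...]. A call has 1 to 20 rows; each row shifts and turns the commanded pose from where the row before left it; what a row does not reach is not made up. A row lasts 1/10 s, in which the tool goes at most 50 mm and 8.59 degrees, less where a joint would pass 70% of its speed; a pose out of reach is approached as far as the arm can. A call is refused whole if a number of a shift passes 5 or a number of a turn 0.15, either way. A call with a gripper value outside its range is refused whole. OPENING is the closure, from 0 (fully open) to 1 (shut), set as the call begins (- or left out, the last holds). The fingers move at their own pace and stop on an object; FORCE is the grip in N (left out, the last holds). Time passes only in rows, so rows that do not move let the fingers close. It gives the time, the measured TCP pose, the force and the opening at its end, in the units of the state.
- arm.get_state(): the state, without advancing time (a new reading comes with each control period).
- arm.grab_frame(name): name is "scene" or "top" or "wrist"; returns a dict with "image" (400x640x3 uint8, red, green, blue), "depth" (400x640 float32, m along the optical axis (not along the pixel's ray), 0 where there is no reading), "vfov" (degrees; the focal length in pixels is half the picture's height over the tangent of half this angle, whatever the lens; pixels are square), "cx", "cy" (the principal point, pixels), "rvec" (rotation vector, rad) and "tvec" (3), from world to camera coordinates, as OpenCV has them. Camera axes: x right, y down, z forward; pixel columns grow to the right and rows downward; lengths in m; the calibration is good to about 2 mm. A picture is of the moment at which its call begins.
- arm.job_done(): hands the job in, once; it reports no verdict.
The state is a dict: "t": time; "q": joint angles; "qd": joint speeds; "joint_efforts": joint torques, N m; "eef_pos": TCP position; "ee_rot": TCP orientation; "force": force on the tool from outside, world axes, zero at the start; "moment": the same for the moment, N m; "width": finger opening in m.
Only numpy, scipy, OpenCV 4.12 (cv2) and the standard library are available. Lean on these libraries where they do the work, as an engineer would, in place of code of your own. Each camera call takes 0.05 s, during which the arm holds its last target.

## Task

Lock the loose latch plate onto the T-headed stud of the white airlock block: tilt its oblong eye past the stud's wide head, lay it level, and slide it along under the head by feel until its side notches drop over the two keeper blocks and it lies fully down and flat, so that it cannot lift off. Use light forces only, never forcing the plate or the block, let go of the plate, and leave the tray, jar and dish where they are.

Things in the scene. Friction and masses are not known exactly. Their poses are not given: they have to be found in the camera images.
- latch: Loose latch plate, flat steel 114 x 40 x 5 mm, about 0.18 kg, starts flat on the bench. Origin: centre of its oblong eye, on the underside; x from eye to tail, z to the fin's side. Plate spans x -37 to +77. Eye: through-slot 50 mm long (x -25 to +25), 16 mm wide. From x 47 to 65 both long edges are notched, leaving a waist 20 mm wide (y -10 to +10); beyond it a full-width tail bar.
- fin (a point): Pinch point on the plate's black upright grip fin, which stands on the waist: 18 mm long (plate x 47 to 65), 12 mm thick (y), its top 50 mm over the plate's underside. The point lies on the fin's centre line, at plate x = 56 mm, 34 mm above the plate's underside.
- eye_end (a point): Middle of the eye's end wall furthest from the fin (plate x = -25 mm), on the underside. 12 mm of plate lie beyond it. This end goes first, low, under the head's -x tip and on to the neck, with the plate tilted about 25 degrees tail up (+x end up); then the tail is lowered.
- tail (a point): Middle of the latch plate's tail bar, on the underside, plate x = 71 mm.
- dock: White airlock base block fixed to the bench, 175 mm (x -70 to +105) by 72 mm, flat top 25 mm above its underside. Origin: underside, below the stud's axis; x from the stud to the keeper blocks. Home, the plate lies flat on its top with the stud through the eye, plate x along block x, notches over the keeper blocks.
- stud_head (a point): Centre of the top of the steel T-stud's bar head, 45 mm above the bench. Head 66 mm long (block x -33 to +33), 10 mm wide, 5 mm thick, so longer than the eye: the plate passes only tilted. Head's underside is 15 mm above the block's top; neck 10 mm diameter.
- keeper_mark (a point): Scribed mark across the block's top, block x = 46 mm. Beyond it stand two firm aluminium keeper blocks, 15 mm long (x), 5 mm high, at |y| 12.5 to 37 mm. Their centre is clamped anywhere 3 to 17 mm beyond the mark (+x), unmeasured: slide the level plate lightly over their tops towards -x until its notches (1.5 mm play each way in x, 2.5 in y) drop over them, tops flush.
- stub_tray: Bystander: loose open grey tray 90 x 60 x 22 mm with compartments; origin under its centre.
- jar: Bystander: loose lidded glass jar, 48 mm diameter, 55 mm high; origin under its centre.
- dish: Bystander: loose shallow glass dish, 70 mm diameter, 14 mm high; origin under its centre.
Things that resemble listed ones, but are neither listed nor needed, are in the scene too. Of the things shaped like the dock, the white one is meant.

How it is judged:
On the way:
1. the eye's end away from the fin has been brought under the stud's head (x of eye_end in the frame of dock between -0.031 and 0 m and y of eye_end in the frame of dock between -0.008 and 0.008 m and z of eye_end in the frame of dock below 0.039 m), for 0.1 s.
At the end, for the whole second after the job is handed in: The latch plate lies flat on the airlock block with the stud through its eye: underside within 2.5 mm of the block's top at eye and tail, tilt under 0.06 rad, eye centre within 9.5 mm of the stud axis along the block and 6 mm across, tail towards the keeper, notches over the keeper blocks, at rest (x of latch in the frame of dock between -0.0095 and 0.0095 m and y of latch in the frame of dock between -0.006 and 0.006 m and z of latch in the frame of dock between 0.022 and 0.0275 m and z of tail in the frame of dock between 0.022 and 0.0275 m and x of tail in the frame of dock above 0.055 m and angle between latch's own z axis and vertical below 0.06 rad and linear speed of latch below 0.02 m/s and angular speed of latch below 0.15 rad/s); the robot touches nothing.
It fails at once if the latch plate is forced against the block, stud or keeper with more than 45 N (contact force between latch and dock above 45 N).
It fails at once if the robot presses on the airlock block with more than 45 N (contact force between any of the fingers, the arm and dock above 45 N).
It fails at once if the stub tray is moved more than 15 mm (distance of stub_tray from where it was at the start of the episode above 0.015 m).
It fails at once if the jar is moved more than 15 mm (distance of jar from where it was at the start of the episode above 0.015 m).
It fails at once if the dish is moved more than 15 mm (distance of dish from where it was at the start of the episode above 0.015 m).
It also fails if it takes over 72 s, if anything falls off the work surface, if the arm or the gripper's body presses on something with over 40 N, if the wrist force passes 120 N, or if a joint passes its speed limit or range.

## Working session

There is one attempt and no reset: what is moved stays moved. The work goes in short steps, Python scripts to look and compute and a shell command to move; the robot and the scene stay as the last step left them, time stands still between calls to the robot, and variables do not carry over. Pictures are saved under pics/ and viewed, and the job is handed in when it is done.

```bash
ls; mkdir -p pics; cat > h.py <<'E'
import numpy as np, cv2
from station import arm
def grab(n):
    f=arm.grab_frame(n); f['R']=cv2.Rodrigues(np.array(f['rvec'],float))[0]; f['t']=np.array(f['tvec'],float).ravel()
    f['f']=f['image'].shape[0]/2/np.tan(np.radians(f['vfov'])/2); return f
def onplane(f,u,v,z):
    d=f['R'].T@np.array([(u-f['cx'])/f['f'],(v-f['cy'])/f['f'],1.]); c=-f['R'].T@f['t']
    return c+d*(z-c[2])/d[2]
def cloud(f):
    h,w=f['depth'].shape; v,u=np.mgrid[:h,:w]; d=f['depth']
    P=np.stack([(u-f['cx'])/f['f']*d,(v-f['cy'])/f['f']*d,d],-1)
    return (P-f['t'])@f['R']
def proj(f,p):
    q=f['R']@np.array(p)+f['t']; return f['f']*q[:2]/q[2]+[f['cx'],f['cy']]
def save(f,name,box=None,s=1):
    im=f['image'][:,:,::-1]
    if box: im=im[box[1]:box[3],box[0]:box[2]]
    im=cv2.resize(im,None,fx=s,fy=s,interpolation=cv2.INTER_CUBIC); cv2.imwrite('pics/'+name,im)
E
python3 - <<'E'
from h import *
import pickle
for n in ['scene','top','wrist']:
    f=grab(n); save(f,n+'0.png'); pickle.dump(f,open(n+'0.pkl','wb')); print(n,f['f'],-f['R'].T@f['t'],f['R'][2])
print(arm.get_state())
E
```

```text
pics
scene 401.7887971664474 [ 1.00974594 -0.06037489  0.71610494] [-0.56511467  0.14184266 -0.81272755]
top 516.3683718504099 [0.44915343 0.06054964 1.26743605] [ 0.06270063 -0.00675194 -0.99800954]
wrist 353.1933942206832 [ 0.19113022 -0.65087389  0.3856327 ] [ 0.22979907  0.09356789 -0.96872981]
{'t': 0.15, 'q': array([-8.99916703e-01,  3.59204152e-01,  1.13080036e-02, -1.98615416e-04,
       -1.22408624e+00, -2.88088153e-01]), 'qd': array([ 0.00035854, -0.00194191,  0.00216091,  0.00253784,  0.00196201,
       -0.0008911 ]), 'joint_efforts': array([-8.43662237e-04, -5.83275211e+01,  2.93289918e+01,  7.00111896e+00,
        8.75964324e-03, -1.06027665e-04]), 'eef_pos': array([ 0.25205611, -0.6260374 ,  0.40397649]), 'ee_rot': array([ 3.14040242e+00, -1.57962858e-04, -2.75886869e+00]), 'force': array([ 0.92256894, -0.15052197,  0.7260989 ]), 'moment': array([0.01694322, 0.01748186, 0.05485446]), 'width': 0.08764058349956236}
```

View pics/top0.png

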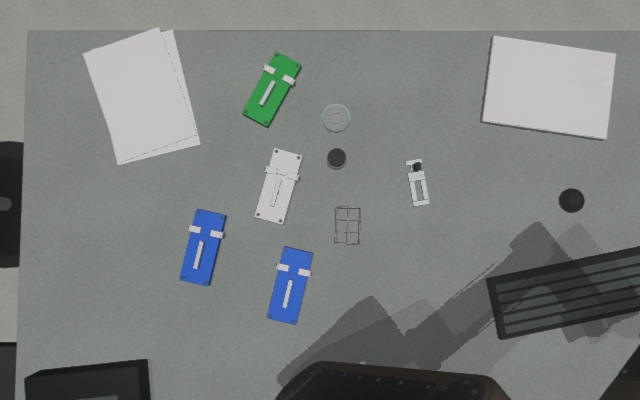

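View pics/scene0.png

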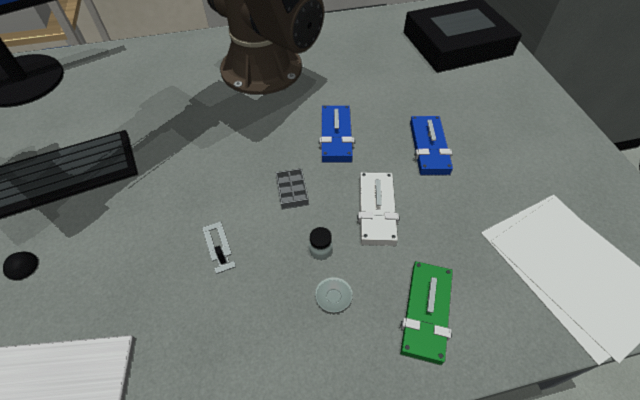

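View pics/wrist0.png

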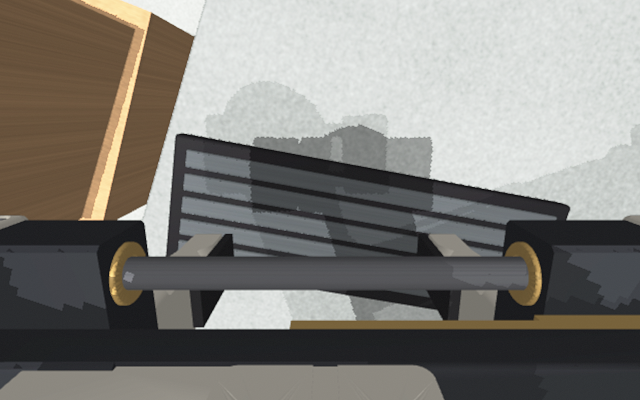

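```bash
python3 - <<'E'
from h import *
import pickle
f=pickle.load(open('top0.pkl','rb'))
save(f,'topz.png',(230,130,330,230),6); save(f,'topl.png',(380,140,460,220),7)
g=pickle.load(open('scene0.pkl','rb')); save(g,'scz.png',(190,160,290,280),5)
save(g,'scd.png',(350,160,410,250),6)
for u,v in [(278,186),(417,183),(336,158),(336,117),(347,226)]: print(u,v,onplane(f,u,v,0.02))
for u,v in [(0,0),(640,0),(0,400)]: print(onplane(f,u,v,0))
E
```

```text
278 186 [0.55550105 0.16757351 0.02      ]
417 183 [ 0.56227553 -0.16965343  0.02      ]
336 158 [0.623621   0.02681508 0.02      ]
336 117 [0.72454216 0.02647211 0.02      ]
347 226 [0.45839678 0.00083066 0.02      ]
[1.02659371 0.86813627 0.        ]
[ 1.0280111  -0.74446928  0.        ]
[0.04496777 0.83157701 0.        ]
```

View pics/topz.png

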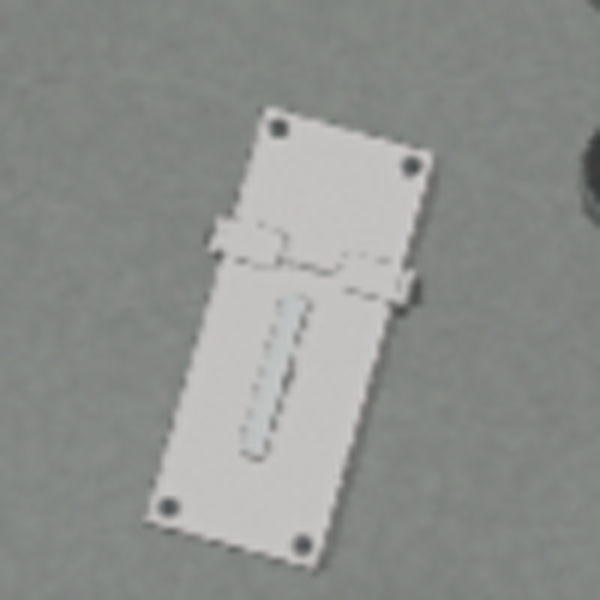

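View pics/topl.png

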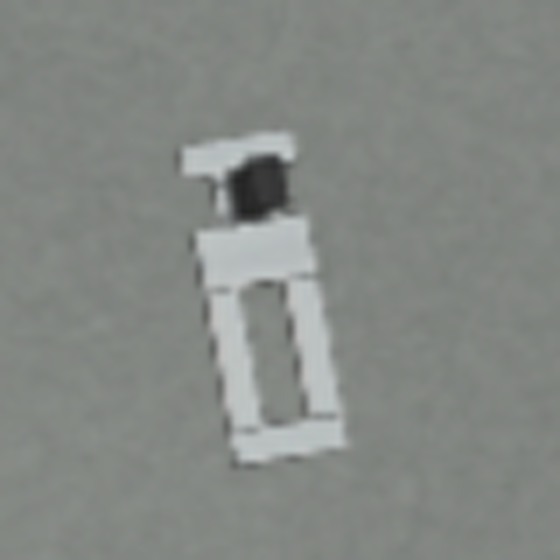

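View pics/scz.png

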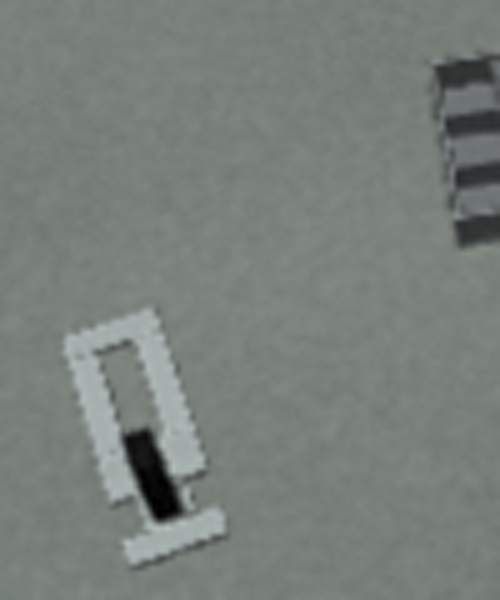

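View pics/scd.png

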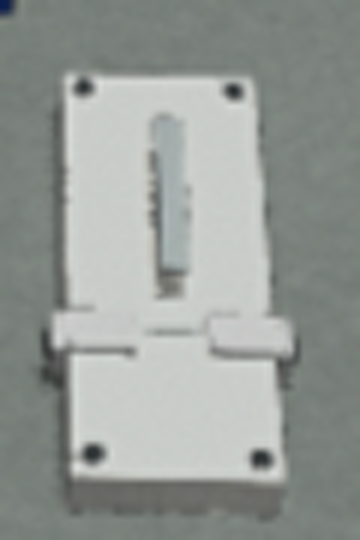

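```bash
python3 - <<'E'
from h import *
import pickle
f=pickle.load(open('top0.pkl','rb')); g=pickle.load(open('scene0.pkl','rb'))
uv=lambda x,y,s,ox,oy:(ox+(x+.5)/s-.5, oy+(y+.5)/s-.5)
def quad(f,pts,s,ox,oy,z): return np.array([onplane(f,*uv(x,y,s,ox,oy),z) for x,y in pts])
for nm,Q in [('top',quad(f,[(268,110),(432,155),(317,568),(150,520)],6,230,130,.025)),
          ('scene',quad(g,[(284,480),(68,480),(66,76),(252,80)],6,350,160,.025))]:
    c=Q.mean(0); ax=(Q[0]+Q[1]-Q[2]-Q[3])/2; L=np.linalg.norm(ax); W=np.linalg.norm(Q[0]-Q[1]),np.linalg.norm(Q[2]-Q[3]); ax/=L
    print(nm,'ctr',c,'L',L,'W',W,'yaw',np.arctan2(ax[1],ax[0]),'origin',c-ax*0.0175)
    for name,ff,pts,s,o in [('head',f,[(297,295),(255,458)],6,(230,130)),('headS',g,[(168,118),(174,270)],6,(350,160))]:
        for p in pts:
            P=onplane(ff,*uv(*p,s,*o),.045); d=P-(c-ax*.0175); print(name,P,'dock xy',d@ax, d[1]*ax[0]-d[0]*ax[1])
# latch top z=.005
Q=quad(f,[(182,148),(293,135),(346,442),(238,464)],7,380,140,.005)
print(Q); ax=(Q[0]+Q[1]-Q[2]-Q[3])/2; print(np.linalg.norm(ax),np.linalg.norm(Q[0]-Q[1]),np.arctan2(ax[1],ax[0])); ax/=np.linalg.norm(ax); c=Q.mean(0); print('fin xy top',c+ax*(56-20)/1000)
Q=quad(g,[(228,522),(130,567),(66,340),(154,310)],5,190,160,.005)
print(Q); ax=(Q[0]+Q[1]-Q[2]-Q[3])/2; print(np.linalg.norm(ax),np.linalg.norm(Q[0]-Q[1]),np.arctan2(ax[1],ax[0])); ax/=np.linalg.norm(ax); c=Q.mean(0); print('fin xy scene',c+ax*(56-20)/1000)
print('fintop', onplane(f,*uv(259,184,7,380,140),.05))
E
```

```text
top ctr [0.55553458 0.16655293 0.025     ] L 0.1722825267702785 W (np.float64(0.06875293326423078), np.float64(0.06965187221334496)) yaw -0.27161978658039854 origin [0.53867618 0.17124804 0.025     ]
head [0.57065036 0.16291904 0.045     ] dock xy 0.03303654102235049 0.0005547880074853757
head [0.50606958 0.17925873 0.045     ] dock xy -0.033560366841969454 -0.0010311027387672148
headS [0.50844546 0.18120667 0.045     ] dock xy -0.03179421219006714 0.001482856250770206
headS [0.57255007 0.16219482 0.045     ] dock xy 0.03506090200861012 0.0003667882814915521
scene ctr [0.55771083 0.16682726 0.025     ] L 0.1735520689150283 W (np.float64(0.07159757263726951), np.float64(0.06933410221407105)) yaw -0.2842352644105618 origin [0.54091299 0.17173467 0.025     ]
head [0.57065036 0.16291904 0.045     ] dock xy 0.031016310046422534 -0.00012285559490073615
head [0.50606958 0.17925873 0.045     ] dock xy -0.035555292191010814 -0.0025487496751790293
headS [0.50844546 0.18120667 0.045     ] dock xy -0.03382099203191778 -1.271043776922623e-05
headS [0.57255007 0.16219482 0.045     ] dock xy 0.033042881589475034 -0.00028530275724467265
[[ 0.61877869 -0.14496636  0.005     ]
 [ 0.6233358  -0.18413927  0.005     ]
 [ 0.51508314 -0.20123091  0.005     ]
 [ 0.50744119 -0.16326684  0.005     ]]
0.11121200254267452 0.03943710039610491 0.15979926356588686
fin xy top [ 0.60170104 -0.16767252  0.005     ]
[[ 0.61543853 -0.14325456  0.005     ]
 [ 0.62572224 -0.18227118  0.005     ]
 [ 0.51481916 -0.199211    0.005     ]
 [ 0.50859087 -0.16220626  0.005     ]]
0.11034444199109733 0.0403491203295409 0.1633596536928681
fin xy scene [ 0.60166341 -0.16588092  0.005     ]
fintop [ 0.60041007 -0.16363972  0.05      ]
```

```bash
python3 -m handwheel '[[2.5,3.3,0,-0.02],[2.5,3.3,0,-0.02],[2.5,3.3,0,-0.02],[2.5,3.3,0,-0.02],[2.5,3.3,0,-0.02],[2.5,3.3,0,-0.02],[2.5,3.3,0,-0.02],[2.5,3.3,-1,-0.02],[2.5,3.3,-1,-0.02],[2.5,3.3,-1,-0.02],[2.5,3.3,-1,-0.02],[2.5,3.3,-1,0],[2.5,3.2,-1,0],[2.5,3.2,-1,0],[0,0,-1,0],[0,0,-1,0],[0,0,0,0],[0,0,0,0]]' 0 5
python3 - <<'E'
from h import *
s=arm.get_state(); print(s['eef_pos'],s['ee_rot'],s['force'])
f=grab('wrist'); save(f,'w1.png')
for z in (.05,.005): print(proj(f,(0.6015,-.166,z)))
E
```

```text
t: 1.95
eef_pos: [0.6016, -0.167, 0.3147]
ee_rot: [-3.141, -0.001, -2.98]
force: [-0.6, 0.6, 1.0]
width: 0.0877
[ 0.60157015 -0.16697236  0.31467908] [-3.14149857e+00 -5.74184278e-04 -2.97975925e+00] [-0.55752535  0.59656706  1.02158619]
[326.78937697 203.90013827]
[326.52101026 190.17101904]
```

View pics/w1.png

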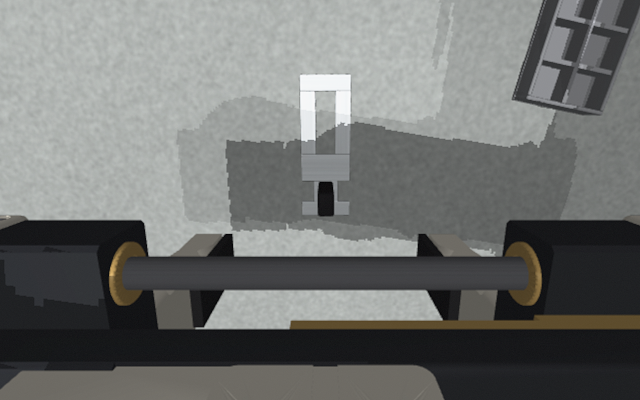

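```bash
python3 -m handwheel '[[0,0,-2.5,0],[0,0,-2.5,0],[0,0,-2.5,0],[0,0,-2,0],[0,0,-1.5,0],[0,0,-1.1,0],[0,0,0,0],[0,0,0,0]]' 0 5
python3 -m handwheel '[[0,0,0,0],[0,0,0,0],[0,0,0,0],[0,0,0,0],[0,0,0,0],[0,0,0,0],[0,0,0,0],[0,0,0,0],[0,0,0,0],[0,0,0,0]]' 1 4
python3 - <<'E'
from h import *
f=grab('wrist'); save(f,'w2.png')
E
```

```text
t: 2.8
eef_pos: [0.6024, -0.1665, 0.1944]
ee_rot: [-3.141, 0.001, -2.979]
force: [0.1, -0.0, -0.3]
width: 0.0877
t: 3.8
eef_pos: [0.6021, -0.1661, 0.1936]
ee_rot: [3.142, 0.0, -2.979]
force: [-0.5, 0.0, 0.0]
width: 0.0132
```

View pics/w2.png

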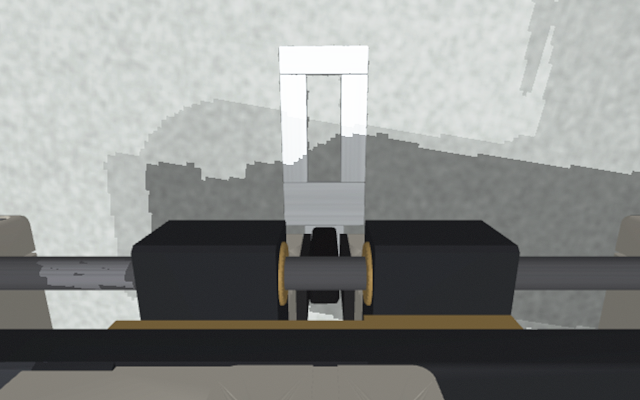

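```bash
python3 -m handwheel '[[-0.16,-0.025,0.4,0],[-0.16,-0.025,0.4,0],[-0.2,-0.03,0.38,0],[-0.2,-0.03,0.38,0],[-0.23,-0.04,0.36,0],[-0.23,-0.04,0.36,0],[-0.26,-0.04,0.34,0],[-0.26,-0.04,0.34,0],[-0.29,-0.05,0.32,0],[-0.29,-0.05,0.32,0],[0,0,0,0],[0,0,0,0]]' 1 4
python3 - <<'E'
from h import *
f=grab('wrist'); save(f,'w3.png')
f=grab('scene'); save(f,'s3.png',(150,150,310,310),5)
E
```

```text
t: 5.05
eef_pos: [0.5793, -0.1699, 0.2298]
ee_rot: [-3.142, 0.0, -2.979]
force: [-0.0, -0.0, -1.9]
width: 0.012
```

View pics/w3.png

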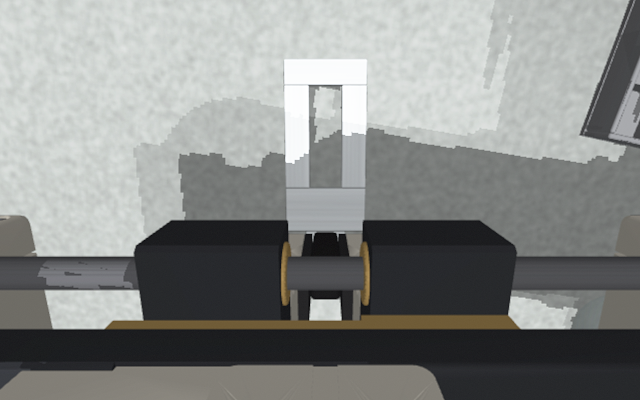

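View pics/s3.png

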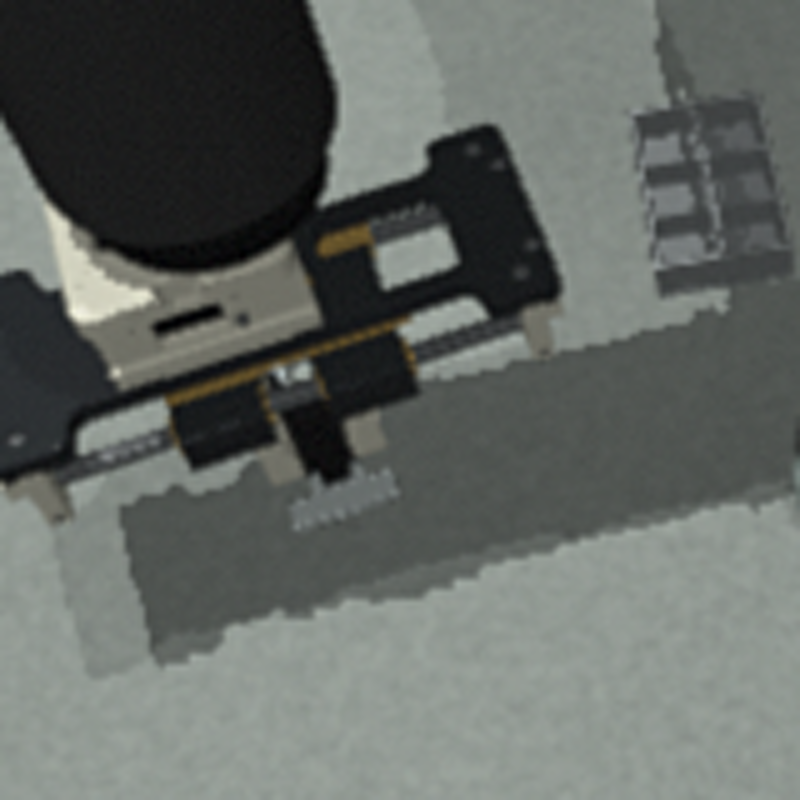

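```bash
cat >> h.py <<'E'
def tilt(ax, name='wrist'):
    """eye-frame bars of the plate in the wrist depth -> plane fit"""
    f=grab(name); P=cloud(f); s=arm.get_state(); tcp=s['eef_pos']
    a=np.array([np.cos(ax),np.sin(ax),0]); n=np.array([-a[1],a[0],0]); g=tcp-[0,0,.159]
    D=P-g; X=D@a; Y=D@n; Z=D[...,2]
    m=(f['depth']>0)&(X<-.015)&(X>-.11)&(abs(Y)<.022)&(Z<-.01)&(Z>-.115)
    v=f['image'].astype(int); return f,m,X,Y,Z,P
E
python3 - <<'E'
from h import *
f,m,X,Y,Z,P=tilt(.163)
print(arm.get_state()['eef_pos'])
for x0 in np.arange(-.1,-.015,.007):
    k=m&(X>x0)&(X<x0+.007)&(abs(Y)>.011)&(abs(Y)<.018); print(round(x0+.0035,4),k.sum(),np.median(Z[k]) if k.any() else None, np.median(P[k][:,2]) if k.any() else None)
E
```

```text
[ 0.57935699 -0.16982117  0.2294631 ]
-0.0965 327 -0.06872979355084748 0.0017333108462116332
-0.0895 215 -0.038936383427264895 0.03152672096979421
-0.0825 458 -0.03819322109267622 0.032269883304382886
-0.0755 417 -0.03742765483865269 0.03303544955840642
-0.0685 418 -0.03660148155949685 0.03386162283756226
-0.0615 418 -0.03570798615196735 0.034755118245091754
-0.0545 418 -0.03482911891075728 0.035633985486301825
-0.0475 431 -0.034055421223076705 0.0364076831739824
-0.0405 404 -0.03323567721205699 0.03722742718500212
-0.0335 394 -0.032404245196869796 0.03805885920018931
-0.0265 390 -0.03167124335158822 0.03879186104547089
-0.0195 386 -0.03073187357501674 0.03973123082204237
-0.0125 54 -0.0303038159411879 0.0401592884558712
```

```bash
cat >> h.py <<'E'
def tl(ax):
    f,m,X,Y,Z,P=tilt(ax)
    k=m&(abs(Y)>.0105)&(abs(Y)<.018)
    x,z=X[k],Z[k]
    A=np.c_[x,np.ones_like(x)]
    # robust: start from points with x>-0.06
    s=x>-.055; 
    for _ in range(4):
        c=np.linalg.lstsq(A[s],z[s],rcond=None)[0]; s=abs(A@c-z)<.0015
    return f,np.degrees(np.arctan(c[0])),c,s.sum(),x[s].min()
E
python3 -m handwheel '[[0,0,0,0],[0,0,0,0],[0,0,0,0],[0,0,0,0],[0,0,0,0],[0,0,0,0],[0,0,0,0],[0,0,0,0]]' 1 3
python3 - <<'E'
from h import *
f,*r=tl(.163); print(r)
E
```

```text
t: 6.0
eef_pos: [0.5793, -0.1698, 0.2296]
ee_rot: [3.142, -0.0, -2.979]
force: [-0.2, -0.0, -1.6]
width: 0.0126
[np.float64(22.8941837343545), array([ 0.42229692, -0.03259713]), np.int64(3447), np.float64(-0.09324650842927201)]
```

```bash
python3 -m handwheel '[[-0.1,0,0.1,0],[-0.1,0,0.1,0],[-0.05,0,0.1,0],[0,0,0,0],[0,0,0,0]]' 1 3
python3 - <<'E'
from h import *
f,*r=tl(.163); print(r)
E
python3 -m handwheel '[[0,0,0,0],[0,0,0,0],[0,0,0,0],[0,0,0,0]]' 1 30
python3 - <<'E'
from h import *
f,*r=tl(.163); print(r)
E
```

```text
t: 6.55
eef_pos: [0.5768, -0.1698, 0.2328]
ee_rot: [-3.142, 0.0, -2.979]
force: [0.1, -0.7, -2.6]
width: 0.0118
[np.float64(23.069405694107395), array([ 0.42590517, -0.03262881]), np.int64(3460), np.float64(-0.09889348576940313)]
t: 7.0
eef_pos: [0.5768, -0.1698, 0.2326]
ee_rot: [3.142, -0.0, -2.979]
force: [0.6, -0.3, -1.5]
width: 0.0121
[np.float64(23.058825753117492), array([ 0.42568704, -0.03267141]), np.int64(3457), np.float64(-0.09948823977821804)]
```

```bash
cat >> h.py <<'E'
def edges(ax):
    f,m,X,Y,Z,P=tilt(ax); _,t,c,_,_=tl(ax)
    on=m&(abs(c[0]*X+c[1]-Z)<.002)
    out={}
    k=on&(abs(Y)<.006); x=X[k]; 
    b=x[x<-.045]; out['bar']=(b.min(),b.max()) if len(b) else None
    k=on&(abs(Y)<.019)&(X<-.05); 
    k2=on&(X>-.06)&(X<-.02); out['ymid']=(Y[k2].min(),Y[k2].max())
    k3=on&(X<-.05)&(X>-.07); out['ymid2']=(Y[k3].min(),Y[k3].max())
    k4=on&(abs(Y)<.006)&(X>-.045); out['inner']=X[k4].min()
    return f,t,c,out
E
python3 - <<'E'
from h import *
f,t,c,o=edges(.163); print(t,c,o); save(f,'w4.png')
f=grab('top'); save(f,'t4.png')
E
```

```text
23.14337736223522 [ 0.42743125 -0.03259048] {'bar': (np.float64(-0.09945135035075743), np.float64(-0.06283393791728517)), 'ymid': (np.float64(-0.0204962049731197), np.float64(0.019609865332048504)), 'ymid2': (np.float64(-0.020256058012551783), np.float64(0.019609865332048504)), 'inner': np.float64(-0.01767168331039276)}
```

View pics/w4.png

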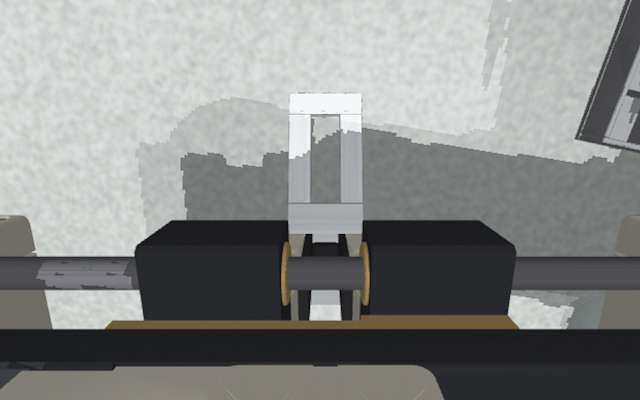

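```bash
python3 -m handwheel '[[0,0,2,0],[0,0,3,0],[0,0,2,0],[0,1,2,0],[0,2,0,-0.03],[-0.1,3,0,-0.03],[-0.15,3,0,-0.04],[-0.15,3,0,-0.04],[-0.15,3,0,-0.05],[-0.15,3,0,-0.05],[-0.15,3,0,-0.05],[-0.15,3,0,-0.05],[-0.15,3,0,-0.05],[-0.15,3,0,-0.05],[-0.15,2,0,0],[-0.15,1,0,0],[0,0.5,0,0],[0,0,0,0],[0,0,0,0]]' 1 30
cat > chk.py <<'E'
from h import *
import sys
O=np.array([0.5398,0.1715]); y=-0.278
s=arm.get_state(); ax=s['ee_rot'][2]+np.pi
f,t,c,o=edges(ax); save(f,sys.argv[1])
a=np.array([np.cos(y),np.sin(y)]); d=s['eef_pos'][:2]-O
print('grasp in dock',d@a,d[1]*a[0]-d[0]*a[1],'z',s['eef_pos'][2]-.159,'yawerr',(ax-y+np.pi)%(2*np.pi)-np.pi,'tilt',t,c,o,s['force'],s['t'])
E
python3 chk.py w5.png
```

```text
t: 9.1
eef_pos: [0.5608, 0.1645, 0.3226]
ee_rot: [-3.141, -0.0, 2.864]
force: [-0.5, 0.3, -1.4]
width: 0.0121
grasp in dock 0.02211794842050595 -0.0010136579312095169 z 0.163604876286672 yawerr 0.0002832821924165785 tilt 23.136464669679718 [ 0.42728857 -0.03257565] {'bar': (np.float64(-0.07422686292647973), np.float64(-0.06285676804742436)), 'ymid': (np.float64(-0.020250543987345642), np.float64(0.019838445983269795)), 'ymid2': (np.float64(-0.020218766466757847), np.float64(0.019594741235288548)), 'inner': np.float64(-0.017501868817687338)} [-0.51924815  0.29685621 -1.41168924] 9.1
```

View pics/w5.png

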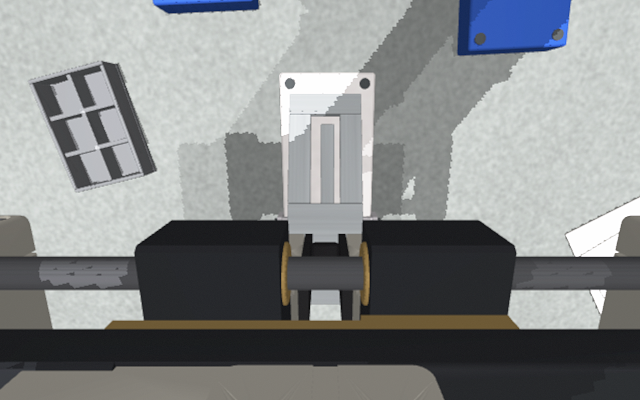

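```bash
python3 - <<'E'
import cv2
im=cv2.imread('pics/w5.png')[65:215,270:390]; cv2.imwrite('pics/w5z.png',cv2.resize(im,None,fx=4,fy=4,interpolation=cv2.INTER_CUBIC))
E
```

```text
(no output)
```

View pics/w5z.png

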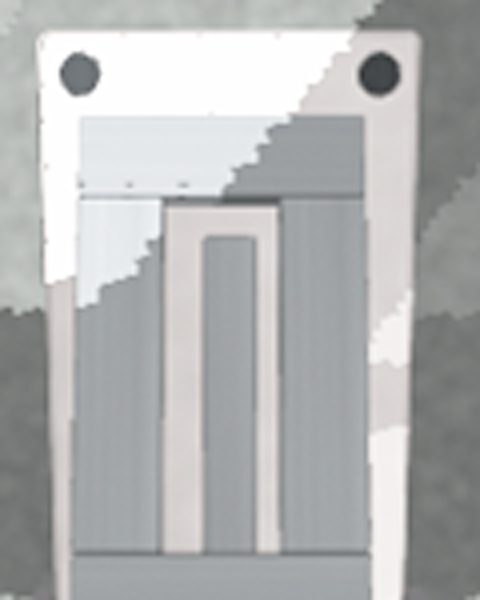

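```bash
python3 - <<'E'
from h import *
f=grab('wrist'); s=arm.get_state(); ax=s['ee_rot'][2]+np.pi; a=np.array([np.cos(ax),np.sin(ax)])
def P(x,y,z):
    p=onplane(f,270+(x+.5)/4-.5,65+(y+.5)/4-.5,z)[:2]; d=p-s['eef_pos'][:2]; return np.round([1000*d@a,1000*(d[1]*a[0]-d[0]*a[1])],1)
for q in [(203,237),(256,237),(204,548),(257,548)]: print('head',P(*q,.045))
for q in [(39,32),(420,32)]: print('blk',P(*q,.025))
E
```

```text
head [-55.8  -3.3]
head [-55.8   6.2]
head [ 2.  -3.4]
head [2.  6.7]
blk [-92.5 -34.1]
blk [-92.5  37.2]
```

```bash
python3 -m handwheel '[[0.04,0.16,-0.5,0],[0,0,-1,0],[0,0,-1,0],[0,0,-1,0],[0,0,-0.8,0],[0,0,-0.5,0],[0,0,-0.5,0],[0,0,-0.5,0],[0,0,-0.3,0],[0,0,-0.3,0],[0,0,-0.2,0],[0,0,0,0],[0,0,0,0]]' 1 30
python3 chk.py w6.png; python3 - <<'E'
import cv2
im=cv2.imread('pics/w6.png')[65:215,270:390]; cv2.imwrite('pics/w6z.png',cv2.resize(im,None,fx=4,fy=4,interpolation=cv2.INTER_CUBIC))
E
```

```text
t: 10.55
eef_pos: [0.5613, 0.1668, 0.2568]
ee_rot: [3.141, 0.0, 2.864]
force: [0.3, -1.2, -2.3]
width: 0.0122
grasp in dock 0.02193792363831873 0.0013682753178589887 z 0.09780874747285398 yawerr 0.0007997967852766408 tilt 23.259697441279695 [ 0.42983441 -0.03256926] {'bar': (np.float64(-0.0924328394325659), np.float64(-0.045007591520898796)), 'ymid': (np.float64(-0.02030648167309632), np.float64(0.019759291305880382)), 'ymid2': (np.float64(-0.020240840215231752), np.float64(0.019572644204388548)), 'inner': np.float64(-0.04495044749412259)} [ 0.28128579 -1.20327748 -2.32712894] 10.55
```

View pics/w6z.png

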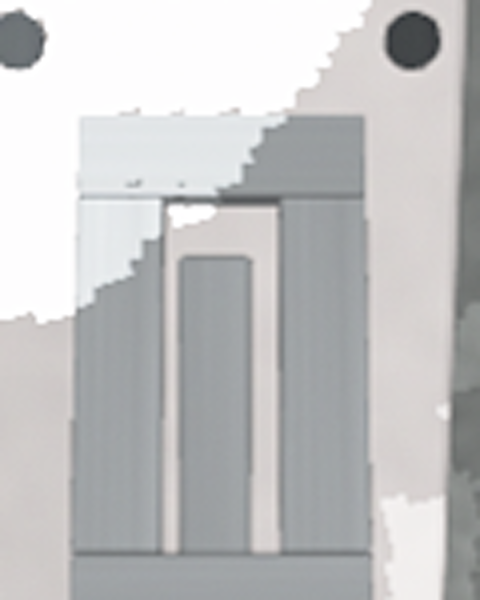

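```bash
python3 -m handwheel '[[-0.02,-0.07,-0.1,0],[0,0,-0.1,0],[0,0,0,0],[0,0,0,0]]' 1 30
python3 -m handwheel '[[0.29,-0.082,0,0],[0.29,-0.082,0,0],[0.29,-0.082,0,0],[0,0,0,0]]' 1 30
python3 chk.py w7.png; python3 - <<'E'
import cv2
im=cv2.imread('pics/w7.png')[65:215,270:390]; cv2.imwrite('pics/w7z.png',cv2.resize(im,None,fx=4,fy=4,interpolation=cv2.INTER_CUBIC))
E
```

```text
t: 11.05
eef_pos: [0.561, 0.1661, 0.2547]
ee_rot: [3.142, 0.0, 2.864]
force: [0.1, 0.0, -1.0]
width: 0.0119
t: 11.45
eef_pos: [0.5702, 0.1635, 0.2547]
ee_rot: [3.142, 0.0, 2.864]
force: [-0.4, -0.6, 0.6]
width: 0.012
grasp in dock 0.031431797538901525 0.0006812512326673072 z 0.09568547338841935 yawerr 0.0006703700405914503 tilt 23.01548167395585 [ 0.42479374 -0.03278717] {'bar': (np.float64(-0.09240166265502454), np.float64(-0.045491279252836234)), 'ymid': (np.float64(-0.02035437576598078), np.float64(0.019742181739025682)), 'ymid2': (np.float64(-0.020317091464080637), np.float64(0.01959025260377007)), 'inner': np.float64(-0.044488088152825636)} [-0.38487482 -0.58989467  0.57174602] 11.45
```

View pics/w7z.png

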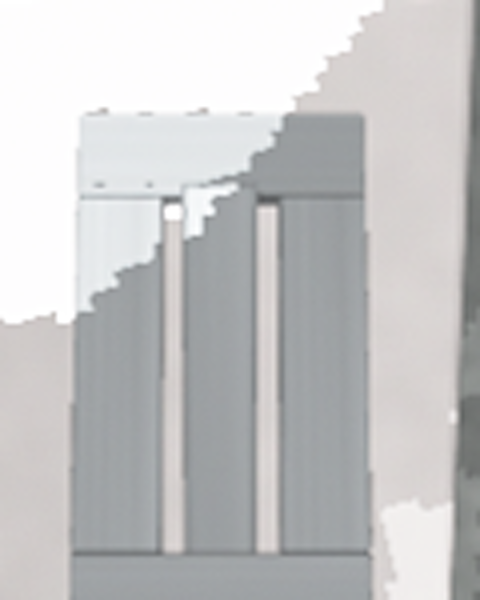

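```bash
python3 -m handwheel '[[0.29,-0.083,0.05,0],[0.29,-0.083,0,0],[0.29,-0.083,0,0],[0.29,-0.083,0,0],[0,0,0,0]]' 1 30
python3 -m handwheel '[[0.29,-0.083,0,0],[0.29,-0.083,0,0],[0.2,-0.06,0,0],[0,0,0,0],[0,0,0,0]]' 1 30
python3 chk.py w8.png; python3 - <<'E'
import cv2
im=cv2.imread('pics/w8.png')[65:215,270:390]; cv2.imwrite('pics/w8z.png',cv2.resize(im,None,fx=4,fy=4,interpolation=cv2.INTER_CUBIC))
E
```

```text
t: 12.05
eef_pos: [0.5817, 0.1602, 0.2551]
ee_rot: [3.142, 0.0, 2.864]
force: [0.6, -0.4, -1.6]
width: 0.0117
t: 12.55
eef_pos: [0.5891, 0.1579, 0.2551]
ee_rot: [-3.141, -0.0, 2.864]
force: [0.1, -0.3, -2.2]
width: 0.0119
grasp in dock 0.05112390595820045 0.0004925695112753311 z 0.09609710529676277 yawerr 0.0006432883352385232 tilt 23.017828530317622 [ 0.4248421  -0.03275058] {'bar': (np.float64(-0.09421794007373575), np.float64(-0.04507470797840026)), 'ymid': (np.float64(-0.020365383189122156), np.float64(0.019752731206168973)), 'ymid2': (np.float64(-0.020365383189122156), np.float64(0.019591357575623237)), 'inner': np.float64(-0.04462422063694839)} [ 0.0546604  -0.33785899 -2.16772004] 12.55
```

View pics/w8z.png

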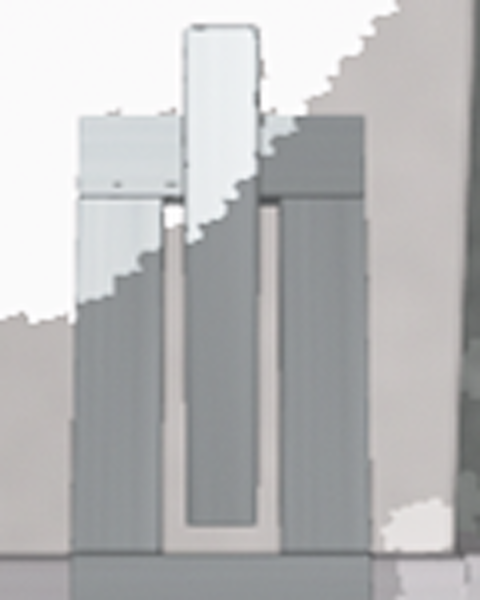

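```bash
python3 -m handwheel '[[0.1,-0.03,-0.1,0],[0.1,-0.03,-0.1,0],[0.18,-0.05,-0.22,0],[0.18,-0.05,-0.22,0],[0.18,-0.05,-0.22,0],[0,0,0,0],[0,0,0,0]]' 1 5
python3 chk.py w9.png
python3 -m handwheel '[[0.16,-0.05,-0.23,0],[0.16,-0.05,-0.23,0],[0.16,-0.05,-0.23,0],[0,0,0,0]]' 1 5
python3 chk.py w10.png; python3 - <<'E'
import cv2
im=cv2.imread('pics/w10.png')[65:215,270:390]; cv2.imwrite('pics/w10z.png',cv2.resize(im,None,fx=4,fy=4,interpolation=cv2.INTER_CUBIC))
from h import *; import pickle
f=pickle.load(open('top0.pkl','rb'));O=np.array([0.5398,0.1715]); a=np.array([np.cos(-.278),np.sin(-.278)])
for p,z in [((250,242),.03),((378,280),.03),((314,261),.03),((310,268),.025)]:
    d=onplane(f,230+(p[0]+.5)/6-.5,130+(p[1]+.5)/6-.5,z)[:2]-O; print(p,d@a)
E
```

```text
t: 13.35
eef_pos: [0.5965, 0.1559, 0.2463]
ee_rot: [-3.141, -0.0, 2.864]
force: [1.0, -0.7, -1.7]
width: 0.0118
grasp in dock 0.058858492288083625 0.0005322565105388647 z 0.08732222864203931 yawerr 0.0006165313450079424 tilt 16.408521811939863 [ 0.29447763 -0.03162791] {'bar': (np.float64(-0.10872553615250065), np.float64(-0.06955836582438125)), 'ymid': (np.float64(-0.020019188502846993), np.float64(0.01953210658841142)), 'ymid2': (np.float64(-0.02005483640758139), np.float64(0.019692357102986745)), 'inner': np.float64(-0.04138214088275567)} [ 1.0080958  -0.65741599 -1.71588253] 13.35
t: 13.85
eef_pos: [0.6015, 0.1544, 0.2393]
ee_rot: [-3.141, -0.0, 2.864]
force: [0.1, 0.1, -1.2]
width: 0.0117
grasp in dock 0.06405763424957116 0.00045125919734305756 z 0.08030469383538086 yawerr 0.0006062032252991401 tilt 12.043349699458377 [ 0.21334747 -0.03068784] {'bar': (np.float64(-0.10995319549931952), np.float64(-0.07379094801111254)), 'ymid': (np.float64(-0.020160211615366345), np.float64(0.019720301990385422)), 'ymid2': (np.float64(-0.01994085879495951), np.float64(0.019594651205980713)), 'inner': np.float64(-0.03149603365059277)} [ 0.10088629  0.13605512 -1.18470616] 13.85
(250, 242) 0.048481034289746795
(378, 280) 0.04777716010428335
(314, 261) 0.04812900966280647
(310, 268) 0.045391197087602995
```

View pics/w10z.png

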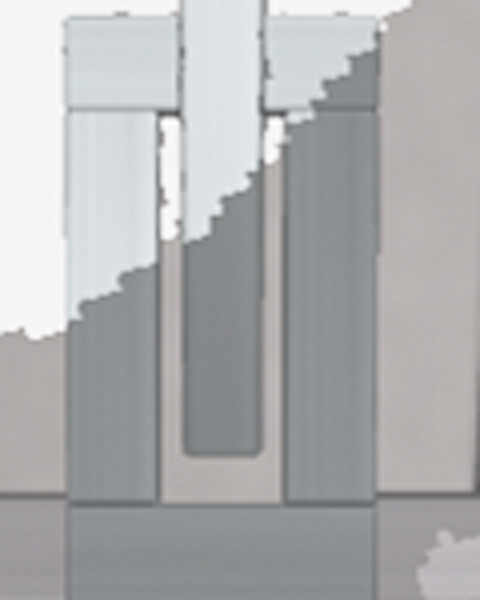

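```bash
python3 -m handwheel '[[0.15,-0.04,-0.25,0],[0.15,-0.04,-0.25,0],[0.14,-0.04,-0.25,0],[0.14,-0.04,-0.25,0],[0.13,-0.04,-0.25,0],[0,0,0,0],[0,0,0,0]]' 1 5
python3 chk.py w11.png
python3 - <<'E'
import cv2
im=cv2.imread('pics/w11.png')[5:215,240:410]; cv2.imwrite('pics/w11z.png',cv2.resize(im,None,fx=3,fy=3,interpolation=cv2.INTER_CUBIC))
E
```

```text
t: 14.65
eef_pos: [0.6085, 0.1524, 0.227]
ee_rot: [3.141, 0.0, 2.864]
force: [-0.3, 0.2, -1.8]
width: 0.012
grasp in dock 0.07128158613687867 0.0004898177439771438 z 0.06803657036952379 yawerr 0.0005486112075541172 tilt 1.9228085231597123 [ 0.03357194 -0.03021507] {'bar': (np.float64(-0.09259577418250191), np.float64(-0.08073171768524243)), 'ymid': (np.float64(-0.020352775503202525), np.float64(0.019807981507632702)), 'ymid2': (np.float64(-0.02030744792112943), np.float64(0.019807981507632702)), 'inner': np.float64(-0.03093428763313678)} [-0.30039881  0.23113551 -1.80147458] 14.65
```

View pics/w11z.png

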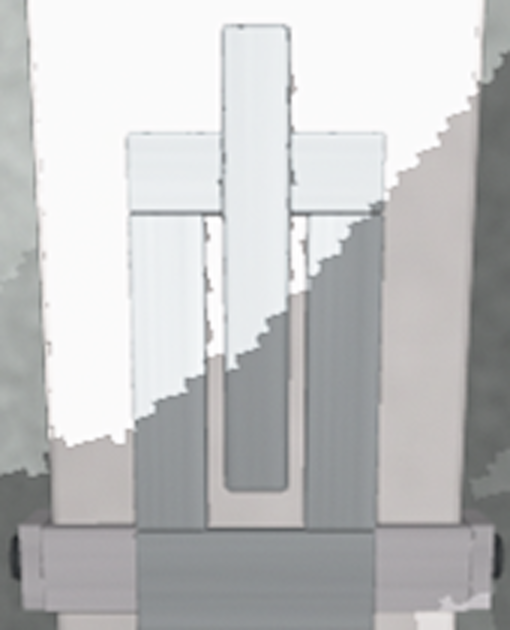

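```bash
python3 - <<'E'
from h import *
f=grab('wrist'); s=arm.get_state(); ax=s['ee_rot'][2]+np.pi; a=np.array([np.cos(ax),np.sin(ax)])
def P(x,y,z):
    p=onplane(f,240+(x+.5)/3-.5,5+(y+.5)/3-.5,z)[:2]; d=p-s['eef_pos'][:2]; return np.round([1000*d@a,1000*(d[1]*a[0]-d[0]*a[1])],1)
for q in [(35,524),(80,524),(60,610),(440,524),(440,609),(20,524),(20,610),(492,524),(492,609)]: print('keep',P(*q,.03))
for q in [(224,26),(288,26),(225,490),(287,490)]: print('head',P(*q,.045))
for q in [(206,214),(304,214),(206,528),(304,528)]: print('eye',P(*q,.037))
X=cloud(f); 
for u,v in [(260,190),(390,190),(295,150),(330,190)]: print(X[v,u])
E
```

```text
keep [-30.9 -37.9]
keep [-30.9 -30.2]
keep [-15.6 -34.3]
keep [-30.9  31.6]
keep [-15.7  32.2]
keep [-30.9 -40.5]
keep [-15.6 -41.4]
keep [-30.8  40.5]
keep [-15.7  41.3]
head [-105.    -4.4]
head [-105.     4.6]
head [-39.2  -4.8]
head [-39.2   4.8]
eye [-80.7  -7.6]
eye [-80.7   7.4]
eye [-31.6  -8.3]
eye [-31.6   7.9]
[0.5741479  0.12780418 0.03354189]
[0.59280157 0.19160273 0.03171786]
[0.55941965 0.15122541 0.03654817]
[0.58315332 0.16220117 0.03703985]
```

```bash
python3 -m handwheel '[[-0.19,0.055,0,0],[-0.19,0.055,0,0],[-0.19,0.055,0,0],[-0.19,0.055,0,0],[-0.19,0.055,0,0],[0,0,0,0]]' 1 5
python3 -m handwheel '[[-0.19,0.055,0,0],[-0.19,0.055,0,0],[-0.19,0.055,0,0],[-0.19,0.055,0,0],[-0.05,0.015,0,0],[0,0,0,0]]' 1 5
python3 chk.py w12.png
python3 - <<'E'
import cv2
im=cv2.imread('pics/w12.png')[5:255,240:410]; cv2.imwrite('pics/w12z.png',cv2.resize(im,None,fx=2.4,fy=2.4,interpolation=cv2.INTER_CUBIC))
E
```

```text
t: 15.4
eef_pos: [0.5986, 0.1553, 0.2272]
ee_rot: [3.142, -0.0, 2.865]
force: [0.8, 0.1, -1.4]
width: 0.012
t: 16.0
eef_pos: [0.5907, 0.1576, 0.2272]
ee_rot: [3.142, 0.0, 2.865]
force: [0.3, 0.4, -1.2]
width: 0.0118
grasp in dock 0.052781145917818365 0.0005790702394278691 z 0.06818883267301426 yawerr 0.0009513046894475963 tilt 1.9620382157611855 [ 0.03425742 -0.03022242] {'bar': (np.float64(-0.09298827406661886), np.float64(-0.08088749830872236)), 'ymid': (np.float64(-0.02034869522710284), np.float64(0.019812129097853987)), 'ymid2': (np.float64(-0.020295715374680022), np.float64(0.019858748582199298)), 'inner': np.float64(-0.03113892058565472)} [ 0.30373982  0.39735613 -1.19731723] 16.0
```

View pics/w12z.png

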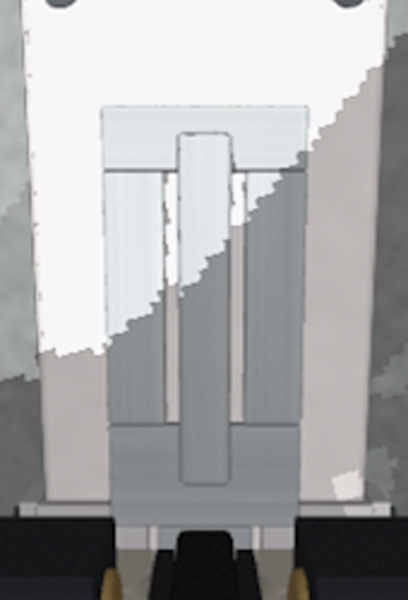

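```bash
python3 -m handwheel '[[0,0,-0.1,0],[0,0,0,0],[0,0,0,0]]' 1 5
python3 -m handwheel '[[0,0,-0.1,0],[0,0,0,0],[0,0,0,0]]' 1 5
python3 chk.py w13.png
```

```text
t: 16.4
eef_pos: [0.591, 0.1575, 0.2264]
ee_rot: [3.141, 0.0, 2.864]
force: [0.6, 0.4, 0.9]
width: 0.0121
t: 16.7
eef_pos: [0.5912, 0.1575, 0.2258]
ee_rot: [3.141, 0.001, 2.865]
force: [0.5, -1.3, 6.1]
width: 0.0117
grasp in dock 0.053268655232542206 0.0006331543571213207 z 0.06682308282764224 yawerr 0.0010670715744680592 tilt 1.340940332434029 [ 0.0234081  -0.02980911] {'bar': (np.float64(-0.09274486530010012), np.float64(-0.08094292001911267)), 'ymid': (np.float64(-0.020329486642698524), np.float64(0.019804371011508632)), 'ymid2': (np.float64(-0.02030703677779576), np.float64(0.01980045734904388)), 'inner': np.float64(-0.03119795179530394)} [ 0.48809746 -1.3376428   6.09819278] 16.7
```

```bash
python3 -m handwheel '[[-0.1,0.03,0.07,0],[-0.1,0.03,0,0],[-0.1,0.03,0,0],[0,0,0,0]]' 1 5
python3 -m handwheel '[[-0.06,0.02,-0.04,0],[-0.06,0.02,-0.04,0],[0,0,0,0]]' 1 5
python3 -m handwheel '[[-0.06,0.02,-0.05,0],[0,0,0,0],[0,0,0,0]]' 1 5
python3 chk.py w14.png
```

```text
t: 17.2
eef_pos: [0.588, 0.1586, 0.2261]
ee_rot: [3.141, 0.001, 2.865]
force: [1.8, -0.1, 3.9]
width: 0.0119
t: 17.5
eef_pos: [0.5871, 0.159, 0.2256]
ee_rot: [3.141, 0.001, 2.865]
force: [3.0, -0.0, 4.8]
width: 0.012
t: 17.8
eef_pos: [0.5854, 0.1589, 0.2239]
ee_rot: [-3.141, -0.001, 2.864]
force: [-0.2, -0.1, -0.2]
width: 0.012
grasp in dock 0.04732386255269652 0.00043654229858515296 z 0.06488655777303812 yawerr 0.0004155851823526291 tilt 2.2669735580529964 [ 0.03958681 -0.02955545] {'bar': (np.float64(-0.10602968261102767), np.float64(-0.08062038020873848)), 'ymid': (np.float64(-0.020486124558504296), np.float64(0.019661792555063673)), 'ymid2': (np.float64(-0.02032444292729761), np.float64(0.019661792555063673)), 'inner': np.float64(-0.030734750313553886)} [-0.16068059 -0.0579686  -0.22264401] 17.8
```

```bash
python3 -m handwheel '[[0,0,-0.1,0],[0,0,-0.1,0],[0,0,0,0],[0,0,0,0]]' 1 5
python3 chk.py w15.png
```

```text
t: 18.3
eef_pos: [0.5858, 0.159, 0.2223]
ee_rot: [-3.141, -0.001, 2.864]
force: [0.2, -0.1, -1.7]
width: 0.0122
grasp in dock 0.047705811524069254 0.0005707345389990466 z 0.06328910064134521 yawerr 0.0006997677457647455 tilt 1.1462155320530776 [ 0.0200079  -0.02965645] {'bar': (np.float64(-0.09312266334645443), np.float64(-0.08124183494515007)), 'ymid': (np.float64(-0.02038661105347918), np.float64(0.019696330617473463)), 'ymid2': (np.float64(-0.0203708483998723), np.float64(0.01969562598813648)), 'inner': np.float64(-0.031097578915591045)} [ 0.15359646 -0.13698861 -1.71345036] 18.3
```

```bash
python3 -m handwheel '[[0,0,-0.1,0],[0,0,0,0],[0,0,0,0]]' 1 5
python3 -m handwheel '[[0,0,-0.1,0],[0,0,0,0],[0,0,0,0]]' 1 5
python3 -m handwheel '[[0,0,-0.05,0],[0,0,0,0],[0,0,0,0]]' 1 5
python3 chk.py w16.png
```

```text
t: 18.7
eef_pos: [0.586, 0.159, 0.2216]
ee_rot: [-3.142, 0.0, 2.864]
force: [0.3, -0.0, -1.1]
width: 0.0116
t: 19.0
eef_pos: [0.586, 0.1591, 0.2206]
ee_rot: [3.141, 0.0, 2.864]
force: [0.5, -0.7, -2.0]
width: 0.0119
t: 19.3
eef_pos: [0.586, 0.159, 0.2205]
ee_rot: [3.141, 0.0, 2.865]
force: [-1.0, -0.9, 4.4]
width: 0.012
grasp in dock 0.04788135687356418 0.000715329537444586 z 0.061451899527506654 yawerr 0.00095109800183657 tilt 0.09402274588327031 [ 0.00164101 -0.02955547] {'bar': (np.float64(-0.09343675228260463), np.float64(-0.08136666842294903)), 'ymid': (np.float64(-0.020358423414559176), np.float64(0.019802421449467394)), 'ymid2': (np.float64(-0.02021823898926472), np.float64(0.01985025508908685)), 'inner': np.float64(-0.031558601609545024)} [-1.03897966 -0.94548635  4.41909632] 19.3
```

```bash
python3 -m handwheel '[[0,0,0.03,0],[0,0,0,0],[0,0,0,0],[0,0,0,0],[0,0,0,0],[0,0,0,0],[0,0,0,0],[0,0,0,0]]' 0 5
python3 -m handwheel '[[0,0,0.5,0],[0,0,1,0],[0,0,2,0],[0,0,3,0],[0,0,3,0],[0,0,3,0],[-2,0,0,0],[-3,0,0,0],[-3,0,0,0],[-3,0,0,0],[-2,0,0,0],[0,0,0,0],[0,0,0,0]]' 0 5
python3 - <<'E'
from h import *
s=arm.get_state(); print(s['eef_pos'],s['force'],s['width'])
f=grab('scene'); save(f,'s17.png'); save(f,'s17z.png',(340,150,420,250),6)
f=grab('top'); save(f,'t17.png'); save(f,'t17z.png',(230,130,330,230),6)
f=grab('wrist'); save(f,'w17.png')
E
```

```text
t: 20.2
eef_pos: [0.586, 0.159, 0.2204]
ee_rot: [3.142, 0.0, 2.864]
force: [-0.3, -0.0, -0.8]
width: 0.0703
t: 21.5
eef_pos: [0.456, 0.1592, 0.3467]
ee_rot: [3.14, 0.001, 2.865]
force: [0.1, -0.7, 0.5]
width: 0.0871
[0.45600133 0.15920526 0.3466512 ] [ 0.07267277 -0.70549024  0.4706045 ] 0.08713978459402984
```

View pics/s17z.png

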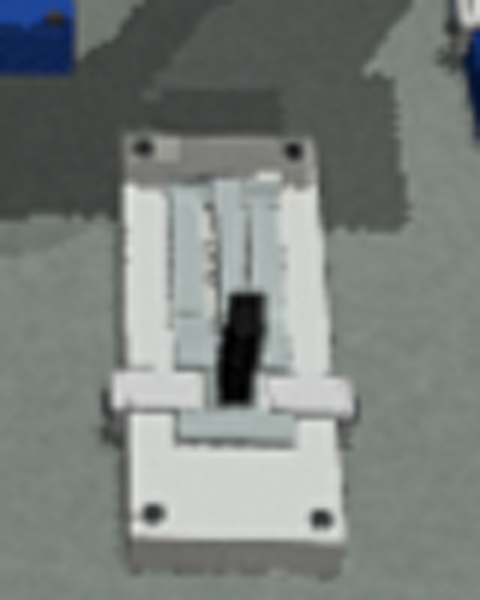

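View pics/w17.png

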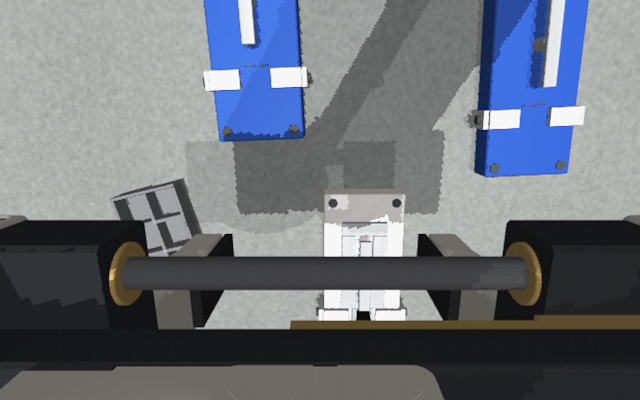

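View pics/s17.png

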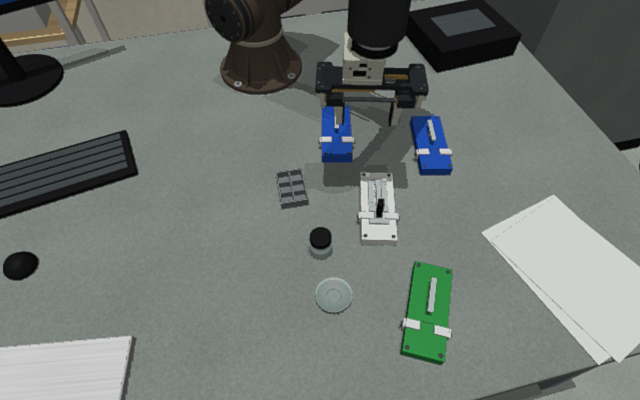

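```bash
python3 - <<'E'
from h import *
f=grab('scene'); P=cloud(f)
uv=lambda x,y:(int(round(340+(x+.5)/6-.5)),int(round(150+(y+.5)/6-.5)))
for n,p in dict(tail=(200,430),tail2=(270,428),body=(200,345),rail=(185,250),keepL=(150,390),keepR=(310,395),blk=(240,490),blk2=(300,300)).items():
    u,v=uv(*p); print(n,np.round(P[v,u]*1000,1))
E
```

```text
tail [598.5 143.5  28.9]
tail2 [603.7 167.6  27.8]
body [564.8 154.4  28.3]
rail [523.5 160.9  28.9]
keepL [580.3 132.1  28.6]
keepR [594.  183.6  30.1]
blk [621.2 151.6  22.8]
blk2 [553.2 196.6  23.9]
```

Tail, body and rail all sit about 5 mm above the block's top, flush with the keepers, so the plate is down and flat. I'm handing the job in.

```bash
python3 -c "
from station import arm
print(arm.job_done()); print(arm.get_state()['t'])"
```

```text
the job is handed in; nothing more can be done
None
the job is handed in; nothing more can be done
```

The latch plate is locked on the white block's stud, fully down and flat. I let go of it, moved the arm clear and handed the job in about 22 s into the 72 s allowed.

- **How it went:** I gripped the fin at 3–5 N so the plate drooped to a 23° tilt (about 25° was asked), then clamped it at 30 N. I passed the eye end under the head, stopping a few mm short of the neck, lowered the tail and slid the plate back over the keepers. The notches dropped at about plate x = −7 mm. The highest vertical force reading between moves was about 6 N.
- **Last checks:** Before release the plate's tilt measured 0.1°. By scene-camera depth the plate's top at tail, body and rail is at 28–29 mm. The keeper tops are at 28.6–30 mm and the block's top at 23–24 mm, so the plate is flush with the keepers. That camera reads about 1–2 mm low, within its calibration. The tray, jar and dish look unmoved in the final scene picture; I did not measure them.
- **Disagreements:** The wrist camera's depth read about 2 mm high. I therefore relied on height differences and on the felt drop over the keepers. No check failed.

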